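# Hold the drill press key switch on

### The arm

A 6-joint arm with a two-finger parallel gripper is mounted at the origin on the work surface. World frame = base frame: x ahead of the robot, y to its left, z up, the work surface at z = 0. Lengths are in m, angles in degrees, forces in N, time in s.
With the tool pointing down it reaches from about 0.4 to 0.825 m from the base axis. Payload 7 kg.
Tool frame: the origin (TCP) lies midway between the tips of the shut fingers; the grasp point (between the pads) lies 19 mm behind it; z points along the fingers, y is the line along which they close (so a half turn about z gives the same grasp; the last joint's range is limited). The gripper opens to 88 mm and grips with 3 to 60 N. Pads are 19 mm wide; open, the fingers measure 130 mm over their backs; the gripper's body (78 mm by 193 mm) begins 47 mm behind the grasp point.
Start: joints at [86.694, 20.546, 0.682, 0, -70.136, -16.507], TCP at [0.229, 0.635, 0.227] pointing down, gripper open.
Joint ranges: [-176.03, 176.03], [-82.01, 121.73], [-58.28, 71.71], [-173.87, 95.51], [-174.79, -0.11], [-173.66, 173.66]. Speed limits (degrees/s): [136.94, 136.94, 172.46, 180, 180, 180].

### API

Orientations are given as [roll, pitch, yaw] about the fixed x, y, z axes, in that order (R = Rz(yaw) Ry(pitch) Rx(roll)).
In Python, from plant import telemetry, viewer, workorder gives the robot as it stands. The module is installed in compiled form; this text tells all that it offers.
- The arm moves only by the tool carry_out, never from a script. Its argument "rows" is a list of rows, each a list of 6 numbers: the shift along the tool's x, y, z in m, then the turn, a rotation vector about the tool's x, y, z in rad. In form: [[tx, ty, tz, ax, ay, az], ...]. A call has 1 to 8 rows; each row is the pose to reach, as a shift and turn from the pose commanded when the call began, along the tool's axes at that moment; what a row does not reach only later rows make up. A row lasts 1/8 s, in which the tool goes at most 62.5 mm and 10.7 degrees, less where a joint would pass 70% of its speed; a pose out of reach is approached as far as the arm can. A call with a gripper value outside its range is refused whole. "grip" is the gripper's target within -1 to 1 (fully open at 1, half-way at 0, shut at -1), set as the call begins (left out, the last holds). The fingers move at their own pace and stop on an object; the grip force is fixed at half the most. Time passes only in rows, so rows that repeat a pose let the fingers close. It gives the time, the measured TCP pose, the force, the opening and the grip force at its end, in the units of the state.
- telemetry.get_obs(): the state, without advancing time (a new reading comes with each control period).
- viewer.snapshot(name): name is "scene" or "top"; returns the picture (420x560x3 uint8, red, green, blue); there is no depth.
- viewer.camera_info(name): a dict with "intrinsics" (3x3 intrinsics, pixels), "k1" (the pictures are not rectified: a ray, as slopes to the right and down, at radius r is drawn at 1 + k1 r^2 times it, then the intrinsics apply), "extrinsics" (4x4, takes a point from camera to world coordinates). Camera axes: x right, y down, z forward; pixel columns grow to the right and rows downward; lengths in m; the calibration is good to about 2 mm. A picture is of the moment at which its call begins. camera_info takes no time and is no camera call.
- workorder.close_job(): hands the job in; it is judged then, once.
The state is a dict: "clock": time; "joint_pos": joint angles; "qvel": joint speeds; "tau": joint torques, N m; "tool_pos": TCP position; "orientation": TCP orientation; "force": force on the tool from outside, world axes, zero at the start; "moment": the same for the moment, N m; "opening": finger opening in m; "gripper_force": force on a finger pad.
Only numpy, scipy, OpenCV 4.12 (cv2) and the standard library are available. Lean on these libraries where they do the work, as an engineer would, in place of code of your own. Each camera call takes 0.05 s, during which the arm holds its last target. There are 200 camera calls.

### The job

The drill press's spring-return key switch is under the steel shutter on the green box: turn the black latch knob a quarter turn anticlockwise (seen from above) so that its arm no longer blocks the shutter, then slide the shutter fully open towards the knob. Take the flat key (not the T-handled chuck key) out of the wooden rack, push it fully home into the keyhole past the sticky pins, and with it turn the lock a quarter turn clockwise. Finish still gripping the key and holding it turned against the spring; leave the chuck key, screwdriver and jar alone.

Things in the scene. Friction and masses are not known exactly. Their poses are not given: they have to be found in the camera images.
- latch (a joint): Latch knob on top of the green switch box, rad: 0 = its arm points at the shutter's tab and blocks it, grows anticlockwise seen from above, to a stop at 1.57 (arm across, shutter free). Starts between 0 and 0.15 and stays where it is left; turning takes about 0.06 N m.
- latch_grip (a point): Centre of the latch knob's black grip bar, on the knob's vertical axis, 101 mm above the table. The bar is 12 mm thick (this point's x), 42 mm long (y) and 26 mm tall (88 to 114 mm above the table). The point turns with the knob, z up. The dark steel blocking arm, 12 mm wide, reaches 58 mm from the axis along the point's -y, 74 to 80 mm above the table.
- shutter (a joint): Steel shutter sliding on the box's lid, m: 0 = over the keyhole, 0.048 = fully open, moving towards the latch knob. Friction about 1.5 N, stays where it is left. While the latch is at 0 its arm stops the shutter.
- shutter_tab (a point): Middle of the top edge, 86 mm above the table, of the shutter's upright tab: 34 mm wide (this point's x), 8 mm thick (y), 18 mm tall, at the shutter's edge nearest the knob. It opens along this point's +y (z up). Plate top 68 mm, side rails' tops 69 mm above the table. Closed, the tab is 23 mm beyond the keyhole's axis along +y, and the knob's axis 64 mm beyond the tab.
- cylinder (a joint): Brass lock cylinder, rad: 0 = rest, grows clockwise seen from above, stop at 1.6. A spring turns it back (about 0.04 N m at first, 0.12 N m at the stop), so it has to be held. The slot's play lets the key turn up to about 0.2 rad more than the cylinder.
- keyhole (a point): Centre of the slot's mouth in the brass cylinder's top face, 61 mm above the table, hidden while the shutter is closed. Slot 8 mm wide (this point's x), 16 mm long (y), 30 mm deep, 2 mm chamfer; the point turns with the cylinder, z up. At rest its y is the shutter's sliding direction.
- key: Flat steel key standing in one of the rack's slots, tip 9 mm above the table. Origin at the blade's tip, z up. Blade 6 mm thick (x), 14 mm wide (y), 27 mm long, half-round nose; then a collar 24 mm across (z = 27 to 31 mm) that lies on the brass when fully home; neck 10 mm across; flat bow to grip, 10 mm thick (x), 36 mm wide (y), z = 38 to 76 mm. 50 to 100 g. Fits either way round.
- rack: Fixed wooden rack block, 60 (x) x 130 (y) x 36 mm tall, origin at the centre of its underside; two slots 9 x 17 mm and 30 mm deep, at y = -35 and +35 mm, one with the key, the other with the chuck key.
- chuck_key: Dark T-handled drill chuck key standing in the rack's other slot, origin at the bottom of its shank; collar 20 mm across, crossbar 44 mm long (y), top 63 mm above the origin. Leave alone.
- screwdriver: Screwdriver with yellow handle lying on the table. Leave alone.
- jar: Amber jar with black lid, 56 mm across, 80 mm tall, origin at its underside. Leave alone.
- switch_box: Fixed green switch box, 110 (x) x 168 (y) x 60 mm tall; origin on its underside, below the keyhole. The knob is 87 mm along +y. Inside the keyhole, two pairs of round-ended spring pins stick out of the slot's long sides 8 and 17 mm deep, leaving 3 mm between them: the key sticks there, up to about 20 N; push firmly, or back off a little, rock the key slightly and push again.
There are look-alikes about, which are no part of the job. Several things have the shape of the switch_box; the one meant has the colours described above.

How it is judged:
By the outcome, as a careful person would: the job done as asked, in the order asked, and still so for the second after the job is handed in, while the arm keeps its last pose, push and grip.
It also fails if it takes over 72 s, if anything falls off the work surface, if the arm or the gripper's body presses on something with over 40 N, if the wrist force passes 120 N, or if a joint passes its speed limit or range.

## Working session

There is one attempt and no reset: what is moved stays moved. The work goes in short steps, Python scripts to look and compute and a tool call to move; the robot and the scene stay as the last step left them, time stands still between calls to the robot, and variables do not carry over. Pictures are saved under pics/ and viewed, at most 10 in all, crops included, and the job is handed in when it is done.

Besides the shell and the picture viewer there is one more tool, called after "Emit:" by a JSON object that holds its "method" and its "body". carry_out: Moves the arm, as the interface text tells. Its arguments: {"type":"object","properties":{"rows":{"type":"array"},"grip":{"type":"number"}},"required":["rows"]}

```bash
mkdir -p pics; python3 - <<'E'
from plant import telemetry, viewer
import cv2,numpy as np
o=telemetry.get_obs(); print({k:np.round(v,3).tolist() for k,v in o.items()})
for n in("scene","top"):
    im=viewer.snapshot(n); cv2.imwrite(f"pics/{n}0.png",im[:,:,::-1])
    c=viewer.camera_info(n); print(n,{k:np.round(v,4).tolist() for k,v in c.items()})
E
```

```text
{'clock': 0.0, 'joint_pos': [86.693, 20.591, 0.635, -0.021, -70.138, -16.508], 'qvel': [-0.022, 0.068, 0.017, -0.031, -0.005, -0.041], 'tau': [0.004, -58.272, 29.305, 6.997, 0.007, -0.0], 'tool_pos': [0.229, 0.635, 0.226], 'orientation': [179.905, -0.008, -19.822], 'force': [1.031, 0.0, 0.711], 'moment': [0.033, -0.013, -0.017], 'gripper_force': 0.0, 'opening': 0.088}
scene {'intrinsics': [[470.6256, 0.0, 283.5417], [0.0, 470.6256, 215.6588], [0.0, 0.0, 1.0]], 'k1': -0.0021, 'extrinsics': [[0.8416, 0.4549, -0.2911, 0.831], [0.5401, -0.7041, 0.461, -0.4307], [0.0048, -0.5452, -0.8383, 0.8936], [0.0, 0.0, 0.0, 1.0]]}
top {'intrinsics': [[488.691, 0.0, 281.2824], [0.0, 488.691, 210.0259], [0.0, 0.0, 1.0]], 'k1': -0.1788, 'extrinsics': [[-0.0118, -0.9882, 0.1529, 0.4296], [-0.9998, 0.0092, -0.0173, 0.023], [0.0157, -0.1531, -0.9881, 1.0597], [0.0, 0.0, 0.0, 1.0]]}
```

View pics/scene0.png

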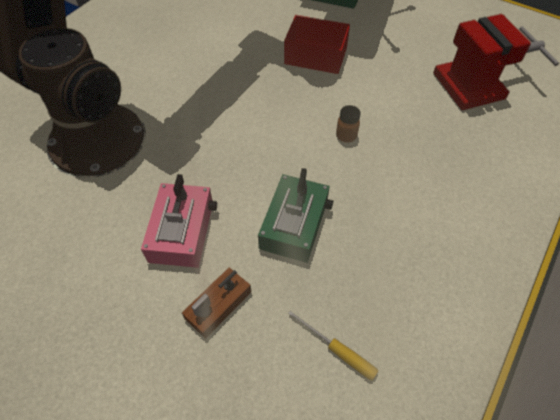

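View pics/top0.png

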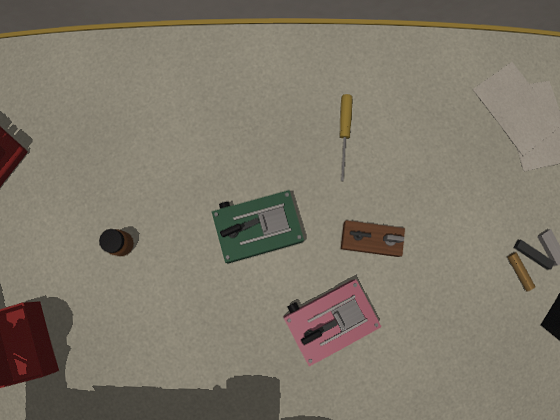

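Scene: the green box is at scene (295,217) / top (258,226). The look-alike is the pink box at scene (178,225) / top (332,320). The rack is at scene (217,300) / top (373,238). Its candidates for the key are the light flat bow at scene (202,304) / top (393,239) and the dark T-bar at scene (230,283) / top (360,235). I'll check these in a close crop.

```bash
cat > h.py <<'E'
import cv2,numpy as np
from plant import telemetry, viewer
def cam(n):
    c=viewer.camera_info(n); return np.array(c["intrinsics"]),c["k1"],np.array(c["extrinsics"])
def ray(n,uv):
    K,k,E=cam(n); p=cv2.undistortPoints(np.array([[uv]],float),K,np.array([k,0,0,0,0.]))[0,0]
    return E[:3,3],E[:3,:3]@np.r_[p,1]
def plane(n,uv,z):
    o,d=ray(n,uv); return o+d*(z-o[2])/d[2]
def tri(us,ut):
    A=[];b=[]
    for n,u in(("scene",us),("top",ut)):
        o,d=ray(n,u); d=d/np.linalg.norm(d); P=np.eye(3)-np.outer(d,d); A.append(P); b.append(P@o)
    x,*_=np.linalg.lstsq(np.vstack(A),np.hstack(b),rcond=None)
    return x, np.linalg.norm(np.vstack(A)@x-np.hstack(b))
def proj(n,P):
    K,k,E=cam(n); Ei=np.linalg.inv(E)
    return cv2.projectPoints(np.array(P,float).reshape(-1,3),cv2.Rodrigues(Ei[:3,:3])[0],Ei[:3,3],K,np.array([k,0,0,0,0.]))[0][:,0]
def crop(im,x,y,w,h,s): return cv2.resize(im[y:y+h,x:x+w],None,fx=s,fy=s,interpolation=cv2.INTER_CUBIC)
E
python3 - <<'E'
from h import *
s=cv2.imread("pics/scene0.png");t=cv2.imread("pics/top0.png")
a=crop(t,205,180,100,90,4);b=crop(t,335,205,80,60,5)
c=crop(s,250,160,100,105,4)[:, :400];d=crop(s,175,260,80,75,5)
W=np.zeros((600,800,3),np.uint8)
a=crop(t,205,180,100,90,3.3);W[:a.shape[0],:a.shape[1]]=a
b=crop(t,335,205,80,60,5);W[:300,400:]=b
c=crop(s,250,163,100,100,3);W[300:,:300]=c
d=crop(s,175,262,80,75,4);W[300:,400:720]=d
cv2.imwrite("pics/crop0.png",np.clip(W*1.5,0,255).astype(np.uint8))
E
```

```text
(no output)
```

View pics/crop0.png

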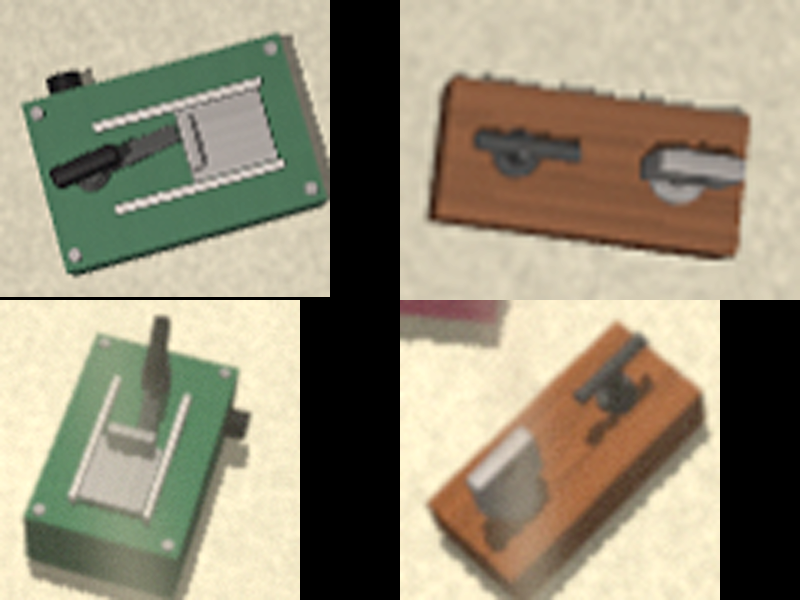

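The crops confirm it: green box with the steel shutter and the black latch. The light flat bow at the rack's right end (crop 703,162) is the key, and the dark T-bar at crop (525,145) is the chuck key. Next I'll triangulate.

```bash
python3 - <<'E'
from h import *
np.set_printoptions(precision=4,suppress=True)
T=lambda x,y:(x/3.3+205-.35,y/3.3+180-.35); TB=lambda x,y:((x-400)/5+335-.4,y/5+205-.4)
S=lambda x,y:(x/3+250-.33,(y-300)/3+163-.33); SD=lambda x,y:((x-400)/4+175-.4,(y-300)/4+262-.4)
sc=[]
for s,t in (((225,373),(38,113)),((104,342),(75,255)),((168,545),(271,48)),((40,509),(311,188))):
    p,e=tri(S(*s),T(*t));sc.append(p);print("screw",p,e)
sc=np.array(sc);c=sc.mean(0);y=(sc[0]+sc[1]-sc[2]-sc[3]);x=sc[0]-sc[1]+sc[2]-sc[3]
print("c",c,"yaw+y",np.degrees(np.arctan2(y[1],y[0])),"perp",np.degrees(np.arctan2(x[1],x[0])))
print("tab",tri(S(133,431),T(192,143)))
print("key top",tri(SD(501,457),TB(702,163)))
for a in ((662,165),(745,165)): print(plane("top",TB(*a),.085))
for a in ((474,484),(528,433)): print(plane("scene",SD(*a),.085))
print("chuck",tri(SD(611,369),TB(527,145)))
for a in ((475,139),(580,150)): print(plane("top",TB(*a),.072))
for a in ((442,85),(748,113),(735,250),(430,215)): print("rack",plane("top",TB(*a),.036))
for a in ((55,178),(120,152)): print("latch",plane("top",T(*a),.114))
print("latch far top",tri(S(160,319),T(55,180)))
E
```

```text
screw [0.5772 0.1402 0.0601] 0.00038585351938916695
screw [0.4877 0.1163 0.0604] 0.0010962210510488785
screw [ 0.6172 -0.0065  0.0604] 0.0004020125866965271
screw [ 0.5285 -0.0301  0.0606] 0.0002178471557418646
c [0.5527 0.055  0.0604] yaw+y 105.40762411990623 perp 14.933826957276123
tab (array([0.5553, 0.0441, 0.0854]), np.float64(0.0016712049942136764))
key top (array([ 0.5221, -0.2251,  0.0836]), np.float64(0.0010947233399375422))
[ 0.5219 -0.2076  0.085 ]
[ 0.5214 -0.2421  0.085 ]
[ 0.5198 -0.243   0.085 ]
[ 0.5251 -0.2099  0.085 ]
chuck (array([ 0.532 , -0.1563,  0.0666]), np.float64(0.001283759493195149))
[ 0.5349 -0.1333  0.072 ]
[ 0.5298 -0.1767  0.072 ]
rack [ 0.5619 -0.1256  0.036 ]
rack [ 0.5483 -0.2578  0.036 ]
rack [ 0.4898 -0.2495  0.036 ]
rack [ 0.5068 -0.1189  0.036 ]
latch [0.5306 0.1237 0.114 ]
latch [0.5457 0.0853 0.114 ]
latch far top (array([0.5295, 0.1239, 0.1081]), np.float64(0.0009418299435552172))
```

Measured points all agree with the text:
- Tab at (0.555, 0.044, 0.085); box +y points at 105.2°.
- Keyhole at about (0.561, 0.022), knob at about (0.538, 0.105).
- Key at about (0.5224, -0.2247), top at 84 mm against 85 mm expected.

I'll set out towards the knob.

Emit:
{"method": "carry_out", "body": {"rows": [[0.235,0.196,0,0,0,0.44],[0.47,0.393,0,0,0,0.885],[0.47,0.393,0,0,0,0.885],[0.47,0.393,0,0,0,0.885],[0.47,0.393,0,0,0,0.885],[0.47,0.393,0,0,0,0.885],[0.47,0.393,0,0,0,0.885],[0.47,0.393,0,0,0,0.885]], "grip": 0.0}}

```text
clock: 1.1
tool_pos: [0.4815, 0.2014, 0.2266]
orientation: [-180.0, 0.0, -70.5]
force: [1.2, 0.2, 0.3]
opening: 0.0441
gripper_force: 0.0
```

```bash
cat >> h.py <<'E'
from scipy.spatial.transform import Rotation as Ro
def to(p,yaw):
    o=telemetry.get_obs(); R=Ro.from_euler("xyz",o["orientation"],degrees=True); G=Ro.from_euler("xyz",[180,0,yaw],degrees=True)
    print("clk",round(o["clock"],2),"pos",np.round(o["tool_pos"],4),"rpy",np.round(o["orientation"],1),"F",np.round(o["force"],1),"M",np.round(o["moment"],2),"open",round(o["opening"],4),"q6",round(o["joint_pos"][5],1))
    print("row",np.round(np.r_[R.inv().apply(np.array(p)-o["tool_pos"]),(R.inv()*G).as_rotvec()],4).tolist())
E
python3 - <<'E'
from h import *
to([.5385,.1055,.15],-70.5)
cv2.imwrite("pics/scene1.png",crop(viewer.snapshot("scene")[:,:,::-1],200,60,200,220,2.7))
E
```

```text
clk 1.1 pos [0.4815 0.2014 0.2266] rpy [-180.     0.   -70.5] F [1.2 0.2 0.3] M [ 0.21 -0.18  0.07] open 0.0441 q6 -24.8
row [0.1094, -0.0217, 0.0766, -0.0001, 0.0001, 0.0001]
```

Emit:
{"method": "carry_out", "body": {"rows": [[0.055,-0.011,0,0,0,0],[0.109,-0.022,0,0,0,0],[0.109,-0.022,0.04,0,0,0],[0.109,-0.022,0.077,0,0,0],[0.109,-0.022,0.077,0,0,0],[0.109,-0.022,0.077,0,0,0]]}}

```text
clock: 1.9
tool_pos: [0.5388, 0.1082, 0.1508]
orientation: [-179.9, -0.0, -70.5]
force: [0.8, 0.3, 0.5]
opening: 0.0437
gripper_force: 0.0
```

```bash
python3 - <<'E'
from h import *
to([.5385,.1055,.087],-70.5)
s=viewer.snapshot("scene")[:,:,::-1];t=viewer.snapshot("top")[:,:,::-1]
print(proj("scene",[.5385,.1055,.087]),proj("top",[.5385,.1055,.087]))
W=np.hstack([crop(s,250,130,100,140,4),crop(t,190,150,100,140,4)])
cv2.imwrite("pics/l1.png",np.clip(W*1.5,0,255).astype(np.uint8))
E
```

```text
clk 1.9 pos [0.5388 0.1082 0.1508] rpy [-179.9   -0.   -70.5] F [0.8 0.3 0.5] M [ 0.11 -0.07  0.  ] open 0.0437 q6 -12.3
row [0.0024, 0.0012, 0.0638, -0.0011, -0.0004, 0.0004]
[[302.00732311 182.56633772]] [[231.83975338 231.0257986 ]]
```

View pics/l1.png

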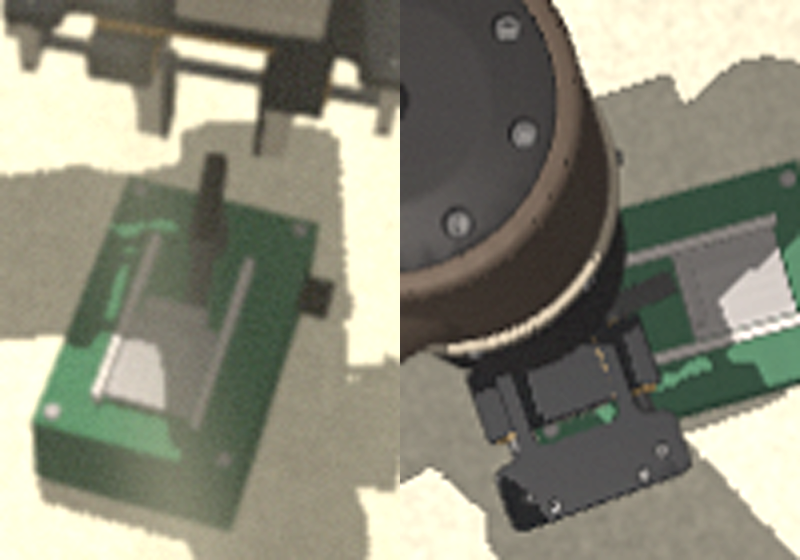

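The fingers straddle the latch bar: tips at crop (152,130) and (268,150), bar top at (214,157). Descend and grip.

Emit:
{"method": "carry_out", "body": {"rows": [[0.002,0.001,0.03,0,0,0],[0.002,0.001,0.05,0,0,0],[0.002,0.001,0.064,0,0,0],[0.002,0.001,0.064,0,0,0],[0.002,0.001,0.064,0,0,0]]}}

```text
clock: 2.62
tool_pos: [0.5385, 0.106, 0.0865]
orientation: [-179.9, 0.0, -70.5]
force: [-0.5, -0.5, -0.1]
opening: 0.0438
gripper_force: 0.0
```

Emit:
{"method": "carry_out", "body": {"rows": [[0,0,0,0,0,0],[0,0,0,0,0,0],[0,0,0,0,0,0],[0,0,0,0,0,0],[0,0,0,0,0,0]], "grip": -1}}

```text
clock: 3.25
tool_pos: [0.5398, 0.1064, 0.0861]
orientation: [-179.8, 0.0, -70.5]
force: [6.6, 0.3, -3.3]
opening: 0.0143
gripper_force: 30.0
```

```bash
python3 - <<'E'
from h import *
to([.5385,.1055,.087],15)
E
```

```text
clk 3.25 pos [0.5398 0.1064 0.0861] rpy [-179.8    0.   -70.5] F [ 6.6  0.3 -3.3] M [ 0.28 -2.19 -0.01] open 0.0143 q6 -12.1
row [0.0005, 0.0015, -0.0009, -0.0033, -0.0028, -1.4921]
```

Emit:
{"method": "carry_out", "body": {"rows": [[0,-0.001,0,0,0,-0.17],[0,-0.001,0,0,0,-0.34],[0,-0.001,0,0,0,-0.51],[0,-0.001,0,0,0,-0.68],[0,-0.001,0,0,0,-0.85],[0,-0.001,0,0,0,-1.02],[0,-0.001,0,0,0,-1.19],[0,-0.001,0,0,0,-1.36]]}}

```text
clock: 4.25
tool_pos: [0.5399, 0.1065, 0.0861]
orientation: [-180.0, -0.1, 7.7]
force: [3.5, 0.7, -1.2]
opening: 0.0142
gripper_force: 30.0
```

```bash
python3 - <<'E'
from h import *
to([.5385,.1055,.087],15.2)
E
```

```text
clk 4.25 pos [0.5399 0.1065 0.0861] rpy [-1.8e+02 -1.0e-01  7.7e+00] F [ 3.5  0.7 -1.2] M [ 0.15 -1.06 -0.04] open 0.0142 q6 66.1
row [-0.0016, 0.0008, -0.0009, -0.0004, -0.0024, -0.1303]
```

Emit:
{"method": "carry_out", "body": {"rows": [[0,0,0,0,0,-0.1],[0,0,0,0,0,-0.16],[0,0,0,0,0,-0.2],[0,0,0,0,0,-0.2]]}}

```text
clock: 4.75
tool_pos: [0.5399, 0.1065, 0.0861]
orientation: [-180.0, -0.1, 18.8]
force: [3.4, 0.6, 0.2]
opening: 0.0145
gripper_force: 30.0
```

```bash
python3 - <<'E'
from h import *
to([.5385,.1055,.087],15.2)
E
```

```text
clk 4.75 pos [0.5399 0.1065 0.0861] rpy [-1.80e+02 -1.00e-01  1.88e+01] F [3.4 0.6 0.2] M [ 0.35 -1.5  -0.31] open 0.0145 q6 77.3
row [-0.0017, 0.0005, -0.0009, -0.0003, -0.0025, 0.0635]
```

Emit:
{"method": "carry_out", "body": {"rows": [[0,0,0,0,0,-0.2],[0,0,0,0,0,-0.2],[0,0,0,0,0,-0.2],[0,0,-0.03,0,0,-0.2],[0,0,-0.06,0,0,0],[0,0,-0.08,0,0,0.2],[0,0,-0.08,0,0,0.4],[0,0,-0.08,0,0,0.4]], "grip": 0.0}}

```text
clock: 5.75
tool_pos: [0.5386, 0.1059, 0.1659]
orientation: [-180.0, -0.0, -4.5]
force: [0.4, 0.1, -0.7]
opening: 0.044
gripper_force: 0.0
```

```bash
python3 - <<'E'
from h import *
to([.5553+.262*.022,.0441-.965*.022,.15],-74.8)
s=viewer.snapshot("scene")[:,:,::-1]
cv2.imwrite("pics/l2.png",np.clip(crop(s,250,130,100,140,4)*1.8,0,255).astype(np.uint8))
E
```

```text
clk 5.75 pos [0.5386 0.1059 0.1659] rpy [-180.    -0.    -4.5] F [ 0.4  0.1 -0.7] M [-0.    0.04 -0.02] open 0.044 q6 54.0
row [0.0289, 0.081, 0.0158, -0.0003, 0.0, 1.2278]
```

View pics/l2.png

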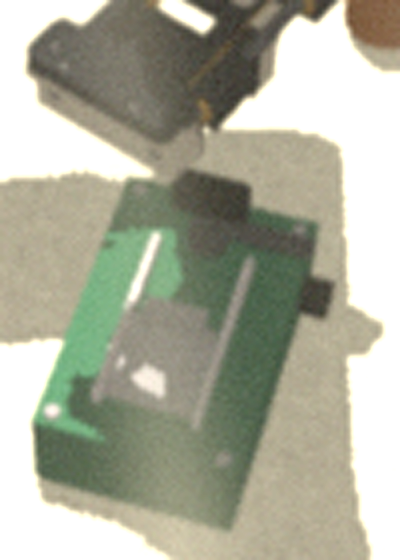

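The latch is across: the bar at crop (210,195) and the arm at (275,237), clear of the shutter. Next I'll go behind the tab with the fingers shut.

Emit:
{"method": "carry_out", "body": {"rows": [[0.01,0.03,0,0,0,0.18],[0.02,0.06,0,0,0,0.36],[0.029,0.081,0,0,0,0.54],[0.029,0.081,0,0,0,0.72],[0.029,0.081,0,0,0,0.9],[0.029,0.081,0.01,0,0,1.08],[0.029,0.081,0.016,0,0,1.228],[0.029,0.081,0.016,0,0,1.228]], "grip": -1}}

```text
clock: 6.8
tool_pos: [0.5614, 0.0229, 0.1489]
orientation: [179.9, -0.0, -74.4]
force: [0.0, -0.7, 0.6]
opening: 0.0003
gripper_force: 0.0
```

```bash
python3 - <<'E'
from h import *
to([.5553+.262*.022,.0441-.965*.022,.073],-74.8)
E
```

```text
clk 6.8 pos [0.5614 0.0229 0.1489] rpy [179.9  -0.  -74.4] F [ 0.  -0.7  0.6] M [ 0.06 -0.05  0.04] open 0.0003 q6 -6.7
row [-0.0001, 0.0002, 0.0759, 0.0015, -0.0001, 0.0063]
```

Emit:
{"method": "carry_out", "body": {"rows": [[0,0,0.04,0,0,0.006],[0,0,0.065,0,0,0.006],[0,0,0.075,0,0,0.006],[0,0,0.075,0,0,0.006],[-0.01,0,0.075,0,0,0.006],[-0.02,0,0.075,0,0,0.006],[-0.03,0,0.075,0,0,0.006],[-0.035,0,0.075,0,0,0.006]]}}

```text
clock: 7.8
tool_pos: [0.5527, 0.0578, 0.0752]
orientation: [-179.9, 0.0, -74.7]
force: [1.4, -1.4, 1.0]
opening: 0.0008
gripper_force: 0.8
```

Emit:
{"method": "carry_out", "body": {"rows": [[-0.007,0,0,0,0,0],[-0.013,0,0,0,0,0],[-0.017,0,0,0,0,0],[-0.02,0,0,0,0,0],[-0.02,0,0,0,0,0]]}}

```text
clock: 8.43
tool_pos: [0.547, 0.0762, 0.0744]
orientation: [180.0, 0.0, -74.8]
force: [0.5, -0.5, 0.5]
opening: -0.0001
gripper_force: 0.2
```

```bash
python3 - <<'E'
from h import *
to([.5553-.262*.0345,.0441+.965*.0345,.073],-74.8)
E
```

```text
clk 8.43 pos [0.547  0.0762 0.0744] rpy [180.    0.  -74.8] F [ 0.5 -0.5  0.5] M [-0.01 -0.23  0.02] open -0.0001 q6 -13.0
row [-0.0013, 0.0004, 0.0014, 0.0004, 0.0001, 0.0007]
```

Emit:
{"method": "carry_out", "body": {"rows": [[-0.002,0,0,0,0,0],[-0.004,0,0,0,0,0],[-0.004,0,0,0,0,0],[-0.004,0,0,0,0,0]]}}

```text
clock: 8.93
tool_pos: [0.5468, 0.0767, 0.0744]
orientation: [179.9, -0.2, -74.8]
force: [10.3, -18.3, -3.8]
opening: 0.0004
gripper_force: 10.5
```

Emit:
{"method": "carry_out", "body": {"rows": [[0.005,0,0,0,0,0],[0.005,0,-0.03,0,0,0],[0.01,0,-0.08,0,0,0],[0.06,0,-0.09,0,0,0],[0.12,0,-0.09,0,0,0.1],[0.18,0,-0.09,0,0,0.2],[0.24,0,-0.09,0,0,0.3],[0.27,0,-0.09,0,0,0.36]], "grip": 0.0}}

```text
clock: 9.93
tool_pos: [0.6172, -0.183, 0.1639]
orientation: [180.0, 0.0, -95.7]
force: [0.2, 0.9, -0.1]
opening: 0.0436
gripper_force: 0.0
```

```bash
python3 - <<'E'
from h import *
to([.5224,-.2247,.13],-95.5)
s=viewer.snapshot("scene")[:,:,::-1];t=viewer.snapshot("top")[:,:,::-1]
W=np.hstack([crop(s,250,160,100,100,4),crop(t,205,180,100,100,4)])
cv2.imwrite("pics/l3.png",np.clip(W*1.5,0,255).astype(np.uint8))
E
```

```text
clk 9.93 pos [ 0.6172 -0.183   0.1639] rpy [180.    0.  -95.7] F [ 0.2  0.9 -0.1] M [ 0.18 -0.08  0.03] open 0.0436 q6 -6.4
row [0.0508, 0.0902, 0.034, 0.0009, 0.0005, -0.0028]
```

View pics/l3.png

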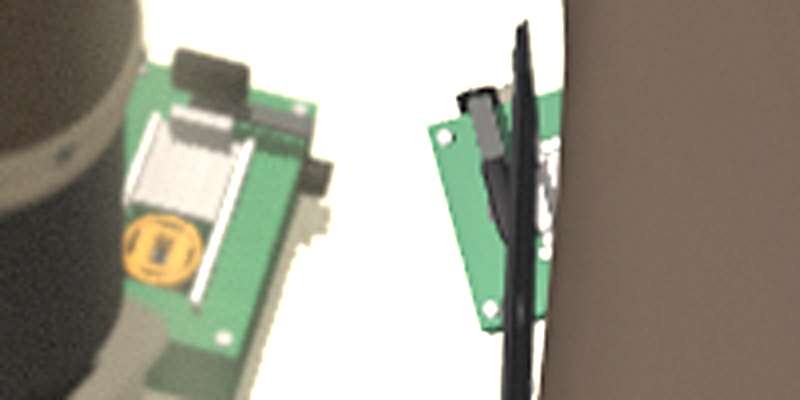

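The shutter is fully open: tab by the knob at crop (205,110), brass keyhole at crop (161,251) = scene pixel (289.9,222.4). On to the key.

Emit:
{"method": "carry_out", "body": {"rows": [[0.025,0.045,0,0,0,0],[0.045,0.085,0,0,0,0],[0.048,0.09,0.02,0,0,0],[0.048,0.09,0.034,0,0,0],[0.048,0.09,0.034,0,0,0],[0.048,0.09,0.034,0,0,0]]}}

```text
clock: 10.78
tool_pos: [0.5239, -0.2194, 0.1307]
orientation: [-180.0, -0.0, -95.3]
force: [0.8, -0.5, 0.5]
opening: 0.0437
gripper_force: 0.0
```

```bash
python3 - <<'E'
from h import *
print("keyhole",plane("scene",(289.9,222.4),.061))
to([.5224,-.2247,.052],-95.5)
s=viewer.snapshot("scene")[:,:,::-1];t=viewer.snapshot("top")[:,:,::-1]
W=np.hstack([crop(s,150,230,100,110,4),crop(t,205,175,100,110,4)])
cv2.imwrite("pics/k1.png",np.clip(W*1.6,0,255).astype(np.uint8))
E
```

```text
keyhole [0.56216873 0.02019096 0.061     ]
clk 10.78 pos [ 0.5239 -0.2194  0.1307] rpy [-180.    -0.   -95.3] F [ 0.8 -0.5  0.5] M [ 0.08 -0.09  0.02] open 0.0437 q6 -2.3
row [0.0054, 0.001, 0.0787, -0.0001, -0.0002, 0.003]
```

View pics/k1.png

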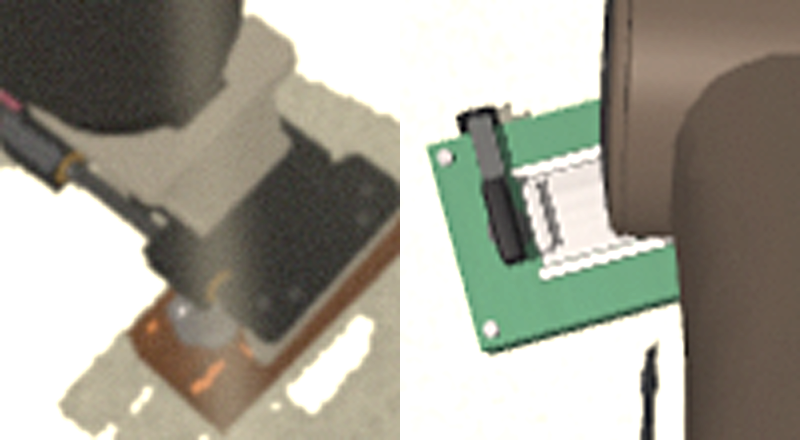

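The gripper hides the key, with the bow base at crop (195,325) below it. The 44 mm opening leaves ample margin, so I'll descend and grip.

Emit:
{"method": "carry_out", "body": {"rows": [[0.005,0.001,0.03,0,0,0],[0.005,0.001,0.06,0,0,0],[0.005,0.001,0.078,0,0,0],[0.005,0.001,0.078,0,0,0],[0.005,0.001,0.078,0,0,0]]}}

```text
clock: 11.5
tool_pos: [0.5224, -0.2248, 0.0535]
orientation: [-179.9, -0.0, -95.4]
force: [0.4, -1.2, 1.2]
opening: 0.0436
gripper_force: 0.0
```

Emit:
{"method": "carry_out", "body": {"rows": [[0,0,0,0,0,0],[0,0,0,0,0,0],[0,0,0,0,0,0],[0,0,0,0,0,0],[0,0,0,0,0,0]], "grip": -1}}

```text
clock: 12.12
tool_pos: [0.5217, -0.2248, 0.0527]
orientation: [-180.0, -0.0, -95.4]
force: [0.2, 1.0, 1.7]
opening: 0.0097
gripper_force: 30.0
```

```bash
python3 - <<'E'
from h import *
to([.5224,-.2247,.052],-95.5)
E
```

```text
clk 12.12 pos [ 0.5217 -0.2248  0.0527] rpy [-180.    -0.   -95.4] F [0.2 1.  1.7] M [ 0.29  0.03 -0.02] open 0.0097 q6 -1.8
row [-0.0001, -0.0007, 0.0007, -0.0002, -0.0, 0.0021]
```

Emit:
{"method": "carry_out", "body": {"rows": [[0,0,-0.01,0,0,0],[0,0,-0.03,0,0,0],[0,0,-0.06,0,0,0],[0,0,-0.1,0,0,0],[-0.04,-0.002,-0.108,0,0,-0.06],[-0.09,-0.006,-0.108,0,0,-0.15],[-0.14,-0.01,-0.108,0,0,-0.24],[-0.18,-0.013,-0.108,0,0,-0.3]]}}

```text
clock: 13.12
tool_pos: [0.5513, -0.0451, 0.1612]
orientation: [-180.0, 0.0, -78.0]
force: [0.9, -0.3, -1.1]
opening: 0.0097
gripper_force: 30.0
```

Emit:
{"method": "carry_out", "body": {"rows": [[-0.035,-0.004,0,0,0,-0.03],[-0.06,-0.01,0,0,0,-0.06],[-0.068,-0.01,0,0,0,-0.06],[-0.068,-0.01,0,0,0,-0.06],[-0.068,-0.01,0,0,0,-0.06]]}}

```text
clock: 13.75
tool_pos: [0.5472, 0.0211, 0.1607]
orientation: [180.0, -0.0, -74.8]
force: [0.9, -0.4, -1.5]
opening: 0.0098
gripper_force: 30.0
```

```bash
python3 - <<'E'
from h import *
to([.5618,.0210,.12],-74.8)
s=viewer.snapshot("scene")[:,:,::-1];t=viewer.snapshot("top")[:,:,::-1]
cv2.imwrite("pics/s4.png",s);cv2.imwrite("pics/t4.png",t)
W=np.hstack([crop(s,240,150,100,130,4),crop(t,225,165,100,130,4)])
cv2.imwrite("pics/k2.png",np.clip(W*1.6,0,255).astype(np.uint8))
E
```

```text
clk 13.75 pos [0.5472 0.0211 0.1607] rpy [180.   -0.  -74.8] F [ 0.9 -0.4 -1.5] M [ 0.06 -0.09 -0.03] open 0.0098 q6 -7.5
row [0.0039, -0.0141, 0.0407, 0.0002, -0.0001, -0.0001]
```

View pics/k2.png

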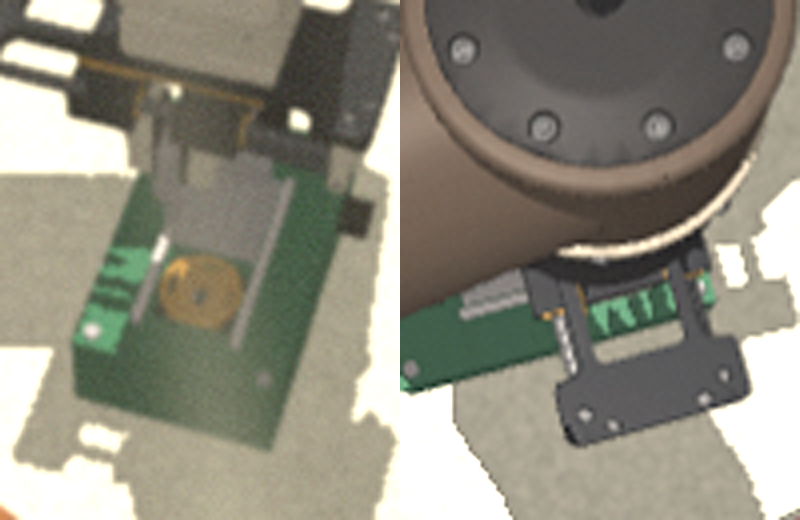

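The disc is clear of the gripper at scene crop (202,292), and the key hangs at about (168,160). I'll measure the disc by colour mask.

```bash
python3 - <<'E'
from h import *
s=cv2.imread("pics/s4.png");h=cv2.cvtColor(s,cv2.COLOR_BGR2HSV)
m=cv2.inRange(h,(8,90,30),(28,255,255));m[:205]=0;m[245:]=0;m[:,:270]=0;m[:,310:]=0
m=cv2.morphologyEx(m,cv2.MORPH_CLOSE,np.ones((5,5)))
c=max(cv2.findContours(m,0,1)[0],key=cv2.contourArea);e=cv2.fitEllipse(cv2.convexHull(c));print(e,cv2.boundingRect(c))
print(plane("scene",e[0],.061))
# brass diameter check & symmetric: rails midline
u=np.array([-.262,.965]);v=np.array([.965,.262]);tab=np.array([.5553,.0441])
p=plane("scene",e[0],.061)[:2]-tab;print("rel tab along y,x",p@u,p@v)
E
```

```text
((289.6444091796875, 222.2148895263672), (17.705062866210938, 20.4705867767334), 100.64970397949219) (280, 214, 21, 18)
[0.56147535 0.02028782 0.061     ]
rel tab along y,x -0.02459669375552039 -0.0002795787716260746
```

Emit:
{"method": "carry_out", "body": {"rows": [[0.002,-0.007,0.0,0,0,0],[0.004,-0.014,0.02,0,0,0],[0.004,-0.014,0.04,0,0,0],[0.004,-0.014,0.04,0,0,0],[0.004,-0.014,0.04,0,0,0]]}}

```text
clock: 14.48
tool_pos: [0.5625, 0.0215, 0.1212]
orientation: [-180.0, -0.0, -74.8]
force: [0.3, -0.8, 0.0]
opening: 0.0097
gripper_force: 30.0
```

```bash
python3 - <<'E'
from h import *
to([.5618,.0210,.115],-74.8)
s=viewer.snapshot("scene")[:,:,::-1]
cv2.imwrite("pics/s5.png",s)
W=crop(s,260,170,70,75,8)
cv2.imwrite("pics/k3.png",np.clip(W*1.8,0,255).astype(np.uint8))
E
```

```text
clk 14.47 pos [0.5625 0.0215 0.1212] rpy [-180.    -0.   -74.8] F [ 0.3 -0.8  0. ] M [ 0.02 -0.06  0.07] open 0.0097 q6 -6.9
row [0.0003, 0.0008, 0.0062, -0.0005, -0.0003, 0.0007]
```

View pics/k3.png

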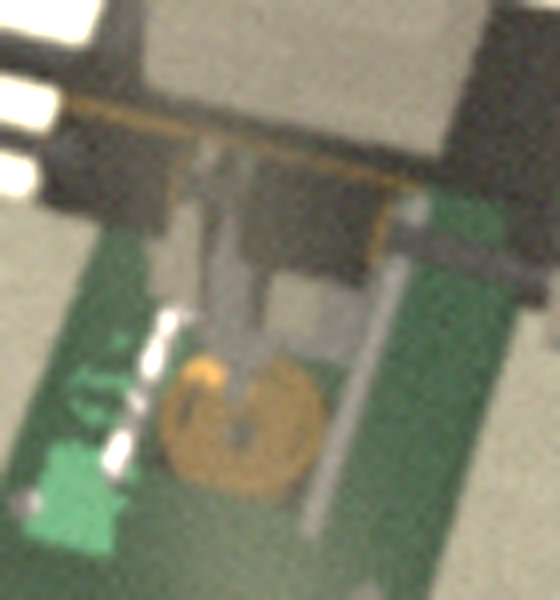

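The nose of the blade is at crop (237,395) and the dark slot at (240,432), laterally aligned. A quick check of the tip's position, then insert.

```bash
python3 - <<'E'
from h import *
f=lambda x,y:(260+x/8-.44,170+y/8-.44)
print("tip",plane("scene",f(237,395),.0775)," slot",plane("scene",f(240,431),.061))
print("pred tip crop",(proj("scene",[.5625,.0215,.0775])[0]+.44-[260,170])*8)
E
```

```text
tip [0.56175735 0.01758685 0.0775    ]  slot [0.56293595 0.01764583 0.061     ]
pred tip crop [247.54646653 385.58100333]
```

Emit:
{"method": "carry_out", "body": {"rows": [[0,0.0007,0.004,0,0,0],[0,0.0007,0.008,0,0,0],[0,0.0007,0.012,0,0,0],[0,0.0007,0.015,0,0,0],[0,0.0007,0.018,0,0,0],[0,0.0007,0.02,0,0,0],[0,0.0007,0.02,0,0,0]]}}

```text
clock: 15.4
tool_pos: [0.5617, 0.0217, 0.1006]
orientation: [-179.9, 0.0, -74.8]
force: [1.9, -0.1, -1.9]
opening: 0.0102
gripper_force: 30.0
```

```bash
python3 - <<'E'
from h import *
to([.5618,.0210,.0777],-74.8)
E
```

```text
clk 15.4 pos [0.5617 0.0217 0.1006] rpy [-179.9    0.   -74.8] F [ 1.9 -0.1 -1.9] M [ 0.21 -1.21 -0.02] open 0.0102 q6 -6.9
row [0.0007, 0.0001, 0.0229, -0.0009, 0.0, 0.0008]
```

Emit:
{"method": "carry_out", "body": {"rows": [[0,-0.0004,0.003,0,0,0],[0,-0.0004,0.006,0,0,0],[0,-0.0004,0.009,0,0,0],[0,-0.0004,0.012,0,0,0],[0,-0.0004,0.012,0,0,0]]}}

```text
clock: 16.02
tool_pos: [0.5622, 0.0218, 0.0885]
orientation: [-179.9, -0.0, -74.8]
force: [4.2, -0.2, 0.6]
opening: 0.0094
gripper_force: 30.0
```

```bash
python3 - <<'E'
from h import *
to([.5618,.0210,.0777],-74.8)
E
```

```text
clk 16.02 pos [0.5622 0.0218 0.0885] rpy [-179.9   -0.   -74.8] F [ 4.2 -0.2  0.6] M [ 0.27 -1.65  0.05] open 0.0094 q6 -6.9
row [0.0006, 0.0006, 0.0108, -0.0012, -0.0, 0.0009]
```

Emit:
{"method": "carry_out", "body": {"rows": [[0,-0.0003,0.003,0,0,0],[0,-0.0003,0.006,0,0,0],[0,-0.0003,0.009,0,0,0],[0,-0.0003,0.012,0,0,0],[0,-0.0003,0.013,0,0,0],[0,-0.0003,0.013,0,0,0]]}}

```text
clock: 16.77
tool_pos: [0.5624, 0.0217, 0.0775]
orientation: [-179.9, -0.0, -74.7]
force: [-3.5, 1.6, 19.1]
opening: 0.0098
gripper_force: 30.0
```

```bash
python3 - <<'E'
from h import *
to([.5618,.0210,.0777],-74.8)
E
```

```text
clk 16.77 pos [0.5624 0.0217 0.0775] rpy [-179.9   -0.   -74.7] F [-3.5  1.6 19.1] M [ 0.57  1.38 -0.  ] open 0.0098 q6 -6.9
row [0.0005, 0.0008, -0.0002, -0.0014, -0.0005, 0.0015]
```

Emit:
{"method": "carry_out", "body": {"rows": [[0,0.0003,0.001,0,0,0],[0,0.0003,0.002,0,0,0],[0,0.0003,0.002,0,0,0],[0,0.0003,0.002,0,0,0]]}}

```text
clock: 17.27
tool_pos: [0.5625, 0.0217, 0.0774]
orientation: [-179.8, -0.1, -74.7]
force: [-8.8, 2.5, 35.9]
opening: 0.0096
gripper_force: 30.0
```

```bash
python3 - <<'E'
from h import *
to([.5618,.0210,.0777],-74.8)
s=viewer.snapshot("scene")[:,:,::-1]
W=crop(s,260,170,70,75,8)
cv2.imwrite("pics/k4.png",np.clip(W*1.8,0,255).astype(np.uint8))
E
```

```text
clk 17.27 pos [0.5625 0.0217 0.0774] rpy [-1.798e+02 -1.000e-01 -7.470e+01] F [-8.8  2.5 35.9] M [ 0.94  3.6  -0.02] open 0.0096 q6 -6.9
row [0.0005, 0.0008, -0.0003, -0.0028, -0.0009, 0.0022]
```

View pics/k4.png

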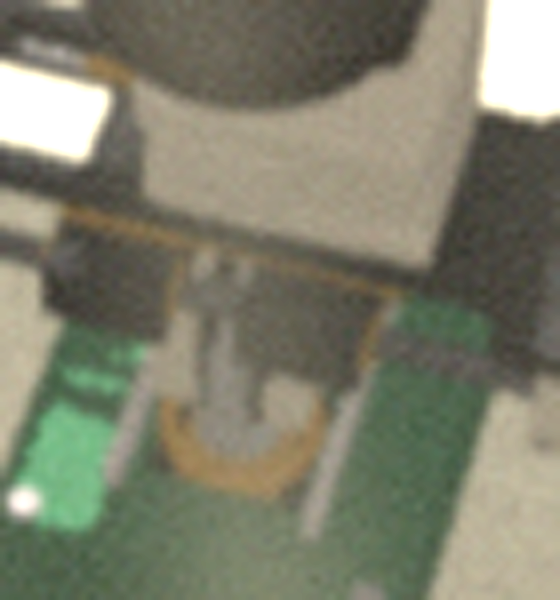

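The collar rests concentrically on the brass at crop (237,437), and it held 36 N without moving, so the key is home. Ease the push and turn clockwise.

Emit:
{"method": "carry_out", "body": {"rows": [[0,0.0006,-0.0035,0,0,0],[0,0.0006,-0.0035,0,0,0.12],[0,0.0006,-0.0035,0,0,0.24],[0,0.0006,-0.0035,0,0,0.36],[0,0.0006,-0.0035,0,0,0.48],[0,0.0006,-0.0035,0,0,0.6],[0,0.0006,-0.0035,0,0,0.72],[0,0.0006,-0.0035,0,0,0.84]]}}

```text
clock: 18.32
tool_pos: [0.5621, 0.0221, 0.0777]
orientation: [-179.9, 0.1, -123.1]
force: [3.4, 2.0, 7.0]
opening: 0.0101
gripper_force: 30.0
```

```bash
python3 - <<'E'
from h import *
to([.5618,.0210,.0777],-174.8)
E
```

```text
clk 18.32 pos [0.5621 0.0221 0.0777] rpy [-1.799e+02  1.000e-01 -1.231e+02] F [3.4 2.  7. ] M [ 1.19 -1.07  0.15] open 0.0101 q6 -55.3
row [0.0011, -0.0003, -0.0, -0.0005, 0.0023, 0.9027]
```

Emit:
{"method": "carry_out", "body": {"rows": [[0,0,0,0,0,0.12],[0,0,0,0,0,0.24],[0,0,0,0,0,0.36],[0,0,0,0,0,0.48],[0,0,0,0,0,0.6],[0,0,0,0,0,0.72],[0,0,0,0,0,0.82],[0,0,0,0,0,0.9]]}}

```text
clock: 19.32
tool_pos: [0.5622, 0.0223, 0.0777]
orientation: [180.0, 0.1, -174.6]
force: [2.4, 3.6, 6.7]
opening: 0.0096
gripper_force: 30.0
```

Emit:
{"method": "carry_out", "body": {"rows": [[0,0,0,0,0,0.03],[0,0,0,0,0,0.03],[0,0,0,0,0,0.03]]}}

```text
clock: 19.7
tool_pos: [0.5622, 0.0224, 0.0777]
orientation: [179.9, 0.1, -176.1]
force: [2.8, 4.0, 6.5]
opening: 0.01
gripper_force: 30.0
```

```bash
python3 - <<'E'
from h import *
to([.5618,.0210,.0777],-178)
E
```

```text
clk 19.7 pos [0.5622 0.0224 0.0777] rpy [ 1.799e+02  1.000e-01 -1.761e+02] F [2.8 4.  6.5] M [ 1.69 -1.07  0.08] open 0.01 q6 -108.3
row [0.0005, -0.0014, -0.0, 0.001, 0.0023, 0.0325]
```

Emit:
{"method": "carry_out", "body": {"rows": [[0,0,0,0,0,0.04],[0,0,0,0,0,0.08],[0,0,0,0,0,0.08],[0,0,0,0,0,0.08]]}}

```text
clock: 20.2
tool_pos: [0.5623, 0.0223, 0.0777]
orientation: [179.9, 0.1, 179.3]
force: [2.1, 3.9, 6.7]
opening: 0.01
gripper_force: 30.1
```

```bash
python3 - <<'E'
from h import *
to([.5618,.0210,.0777],-180)
E
```

```text
clk 20.2 pos [0.5623 0.0223 0.0777] rpy [1.799e+02 1.000e-01 1.793e+02] F [2.1 3.9 6.7] M [ 1.59 -1.24  0.39] open 0.01 q6 -112.9
row [0.0004, -0.0014, -0.0, 0.001, 0.0024, -0.012]
```

```bash
python3 -c "
from plant import workorder; print(workorder.close_job())"
```

```text
the job is handed in; nothing more can be done
None
```

I turned the latch, opened the shutter fully, pushed the flat key home and turned the lock clockwise to its stop. I handed the job in at 20.2 s with the key still gripped and held against the spring. I judged the final turn by the rise in wrist moment, not by a last picture; the chuck key, screwdriver and jar were left alone.

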